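Switch on the shop counter for the day

ROBOT

A 7-joint arm with a two-finger parallel gripper is mounted at the origin on the work surface. World frame = base frame: x ahead of the robot, y to its left, z up, the work surface at z = 0. Lengths are in m, angles in rad, forces in N, time in s.
With the tool pointing down it reaches from about 0.425 to 1.025 m from the base axis. Payload 3.6 kg.
Tool frame: the origin (TCP) lies at the very end of the fingers, on their centre line; the grasp point (between the pads) lies 19 mm behind it; z points along the fingers, x is the direction in which the jaws open and shut, and the axes are right-handed (so a half turn about z gives the same grasp; the last joint's range is limited). The gripper opens to 85 mm and grips with 20 to 120 N. Pads are 22 mm wide; open, the fingers measure 114 mm over their backs; the gripper's body (76 mm by 85 mm) begins 54 mm behind the grasp point. The pads swing forward as they close: fully open they stand 13 mm farther back than shut.
Start: joints at [-0.093, 0.591, 0.048, 1.609, -0.033, 0.943, -0.034], TCP at [0.725, 0, 0.231] pointing down, gripper open.
Joint ranges: [-2.69, 2.69], [-0.47, 2.24], [-1.27, 1.36], [0.19, 2.51], [-1.53, 4.68], [0.08, 2.07], [-3.09, 3.09]. Speed limits (rad/s): [2.57, 2.57, 3.14, 3.14, 3.14, 3.14, 3.14].

INTERFACE

Orientations are given as a unit quaternion [x, y, z, w].
In Python, from rig import * gives the robot as it stands. The module is installed in compiled form; this text tells all that it offers. Calls block until the motion is done:
- goto(position, orientation): joint-space move of the TCP to a pose.
- move_l(position, attitude=None, feed=0.15): straight line of the TCP; attitude=None keeps the orientation; feed is the mean speed in m/s.
- movej(angles): joint-space move.
- move_gripper(opening, grasp_force=None): finger opening in m; grasp_force is the grip in N (None keeps the last); returns when the fingers have stopped.
- wait(seconds).
- solve_ik(position, orientation): joint angles nearest the present ones, or None.
- state(): the state.
- read_camera(name): name is "scene" or "side" or "wrist"; returns (picture, depth): 384x512x3 uint8, red, green, blue; 384x512 float32, m along the optical axis (not along the pixel's ray), 0 where there is no reading.
- camera_params(name): a dict with "camera_matrix" (3x3 intrinsics, pixels), "R" (3x3) and "t" (3): a world point X has camera coordinates R X + t. Camera axes: x right, y down, z forward; pixel columns grow to the right and rows downward; lengths in m; the calibration is good to about 2 mm. A picture is of the moment at which its call begins: read the wrist's pose just before it. camera_params takes no time and is no camera call; for the wrist camera it gives the pose at the moment of the call.
A pose or a line that the arm cannot do raises IKError and nothing moves.
- sign_off(): hands the job in, once; it reports no verdict.
The state is a dict: "t": time; "joints": joint angles; "dq": joint speeds; "joint_torque": joint torques, N m; "eef_pos": TCP position; "tool_rot": TCP orientation; "ft_force": force on the tool from outside, world axes, zero at the start; "torque": the same for the moment, N m; "grip_width": finger opening in m.
Only numpy, scipy, OpenCV 4.12 (cv2) and the standard library are available. Lean on these libraries where they do the work, as an engineer would, in place of code of your own. Each camera call takes 0.05 s, during which the arm holds its last target.

TASK

Open the shop for the day at the switchboard on the counter: with a fingertip, switch on the red main switch first, then the switch in front of the yellow plug-in lamp, and last the switch in front of the black wireless repeater. Press each rocker lightly on its raised end, the one towards the robot, just until it snaps over. Leave the other two switches off and every plug in its socket, pick nothing up, and do not disturb the other things on the counter.

Things in the scene. Friction and masses are not known exactly. Their poses are not given: they have to be found in the camera images.
- switchboard: Counter switchboard, screwed down: dark wood box, grey top panel, 170 (x) by 330 (y) by 45 mm high. Origin: centre of its underside. x points from the front row of rockers (robot side, x = -40 mm) to the rear row of sockets (x = +40 mm), y to the robot's left. Rockers: red main at y = +117 mm, switch1 to switch4 at y = +52, -3, -58, -113 mm, each with its socket straight behind. Turned by up to 0.3 rad.
- main_switch (a joint): Angle of the red main rocker (face 42 mm along x, 30 along y): 0 off (end towards the robot raised), 0.44 rad on (that end down). Like all five rockers it is sprung over centre: about 2 N at the end moves it, past half travel it snaps over by itself and stays. Off at the start. Behind it only a fuse cap and an amber pilot light, under 10 mm high.
- main_switch_near (a point): The spot to press on the main rocker: on its top face, mid width, 4 mm in from its end towards the robot (board x = -54 mm when off, -59 when on); it moves with the rocker. 57 mm above the counter when off, 50 when on; the rocker snaps over once pushed down about 4 mm. The rocker's middle stays 52 mm above the counter; its other end rises.
- switch1 (a joint): Angle of switch1, a white rocker (face 42 mm along x, 24 mm along y, small red dot on the end towards the robot), in front of socket1: 0 off, 0.44 rad on, same action as the main rocker. Off at the start.
- switch1_near (a point): The spot to press on switch1: as on the main rocker, 4 mm in from the end towards the robot, same heights.
- switch2 (a joint): Angle of switch2, a white rocker (face 42 mm along x, 24 mm along y, small red dot on the end towards the robot), in front of socket2: 0 off, 0.44 rad on, same action as the main rocker. Off at the start.
- switch2_near (a point): The spot to press on switch2: as on the main rocker, 4 mm in from the end towards the robot, same heights.
- switch3 (a joint): Angle of switch3, a white rocker (face 42 mm along x, 24 mm along y, small red dot on the end towards the robot), in front of socket3: 0 off, 0.44 rad on, same action as the main rocker. Off at the start.
- switch3_near (a point): The spot to press on switch3: as on the main rocker, 4 mm in from the end towards the robot, same heights.
- switch4 (a joint): Angle of switch4, a white rocker (face 42 mm along x, 24 mm along y, small red dot on the end towards the robot), in front of socket4: 0 off, 0.44 rad on, same action as the main rocker. Off at the start.
- switch4_near (a point): The spot to press on switch4: as on the main rocker, 4 mm in from the end towards the robot, same heights.
- lamp: Plug-in lamp: white round foot, yellow dome, 43 mm diameter, 40 mm high. Origin: centre of its underside, over the centre of one of the four sockets (which one varies), 80 mm straight behind the middle of that socket's switch. It comes out if pulled up.
- repeater: Plug-in wireless repeater: black box 44 by 40 mm, 30 mm high, two black stub aerials 50 mm high at its rear. Origin: centre of its underside, over another of the sockets.
- charger: White plug-in phone charger, 34 by 34 mm, 36 mm high, over another of the sockets. Its switch stays off.
- cover: Blue blank cover of the unused socket, 40 by 40 mm, 5 mm high with a 10 mm high rib. Its switch stays off.
- tumbler: Empty steel tumbler, 72 mm across, 85 mm high, loose, to the right of the switchboard. Origin: centre of its foot.
- thread_cone: Teal cone of sewing thread, 72 mm across at the foot, 95 mm high, loose, to the left of the switchboard. Origin: centre of its foot.
- stapler: Red and black stapler, 125 mm long (along its y), 36 mm wide, 47 mm high, loose, on the robot's side of the switchboard. Origin: centre of its underside.
- stamp: Rubber stamp with a turned wooden handle, 26 by 58 mm, 67 mm high, loose, at the left of the counter. Origin: centre of its underside.
- receipt_book: Receipt book with yellow cover and red spine, 212 by 107 by 26 mm, at the right of the counter. Origin: centre of its underside.
- calculator: Black desk calculator, 190 by 145 mm, 29 mm high, at the left of the counter. Origin: centre of its underside.

How it is judged:
By the outcome, as a careful person would: the job done as asked, in the order asked, and still so for the second after the job is handed in, with the robot touching nothing.
It also fails if it takes over 40 s, if anything falls off the work surface, if the arm or the gripper's body presses on something with over 40 N, if the wrist force passes 120 N, or if a joint passes its speed limit or range.

## Working session

There is one attempt and no reset: what is moved stays moved. The work goes in short steps, each a Python script; the robot and the scene stay as the last script left them, time stands still between calls to the robot, and variables do not carry over. Pictures are saved under pics/ and viewed, and the job is handed in when it is done.

```bash
mkdir -p pics; python3 - <<'E'
from rig import *
import cv2,numpy as np
s=state();print(s['t'],s['eef_pos'],s['tool_rot'],s['ft_force'])
for n in("scene","side","wrist"):
    p=camera_params(n);im,d=read_camera(n)
    cv2.imwrite(f"pics/{n}0.png",im[:,:,::-1]);np.savez(f"{n}0.npz",im=im,d=d,K=p["camera_matrix"],R=p["R"],t=p["t"])
    print(n,-np.array(p["R"]).T@p["t"])
E
```

```text
0.0 [7.24159539e-01 1.89527591e-05 2.30121106e-01] [ 9.99999346e-01  6.63915869e-05 -1.14029957e-03  6.03891915e-05] [0.66497383 0.26658749 0.0277124 ]
scene [ 1.23453073 -0.15290019  0.89988907]
side [0.29739355 1.21826255 1.49129888]
wrist [0.72370697 0.06702167 0.37228037]
```

View pics/scene0.png

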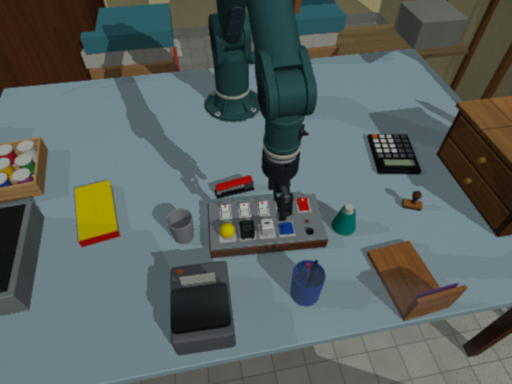

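View pics/side0.png

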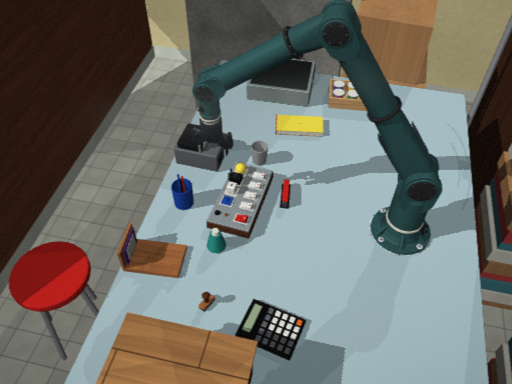

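View pics/wrist0.png

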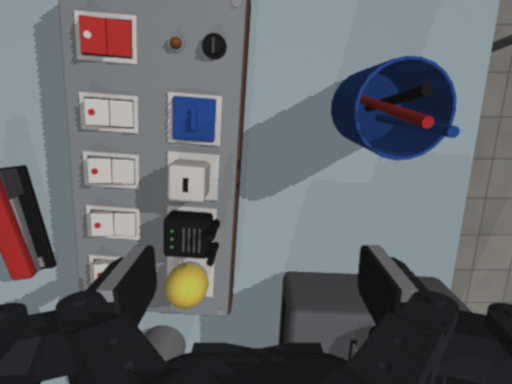

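The wrist view shows, from the top, the red main (105,37), then the switches with red dots at (91,112), (95,171), (97,225) and about (100,275). Behind them are the blue cover, charger, repeater (188,235) and lamp (187,285). So the lamp is on switch4 and the repeater on switch3. Next I measure the board pose.

```bash
cat > h.py <<'E'
import numpy as np,cv2
def load(f):
    z=np.load(f);return z['im'],z['d'],z['K'],z['R'],z['t']
def ray(u,v,K,R,t,z):
    c=-R.T@t;d=R.T@np.linalg.inv(K)@np.array([u,v,1.]);return c+d*(z-c[2])/d[2]
def blobs(m,amin,amax):
    n,_,st,ce=cv2.connectedComponentsWithStats(m.astype(np.uint8))
    return [(ce[i],st[i]) for i in range(1,n) if amin<=st[i,4]<=amax]
E
python3 - <<'E'
from h import *
for f in("wrist0","scene0","side0"):
    im,d,K,R,t=load(f+".npz");print(f, K[0,0])
    h=cv2.cvtColor(im,cv2.COLOR_RGB2HSV);H,S,V=h[...,0].astype(int),h[...,1],h[...,2]
    red=((H<8)|(H>172))&(S>130)&(V>90)
    if f=="wrist0":
        for c,s in blobs(red[:,:160],8,5000):
            z=.0575 if s[4]<200 else .052
            dd=d[int(round(c[1])),int(round(c[0]))]
            P=R.T@(np.linalg.inv(K)@np.array([c[0],c[1],1])*dd-t)
            print('red',c.round(1),s,ray(*c,K,R,t,z).round(4),'depthpt',P.round(4))
    else:
        for c,s in blobs(red,8,5000):print('red',c.round(1),s,ray(*c,K,R,t,.052).round(4))
    yl=(H>20)&(H<33)&(S>150)
    for c,s in blobs(yl,60,9000):print('yel',c.round(1),s,ray(*c,K,R,t,.075).round(4))
    bl=(H>108)&(H<125)&(S>150)&(V>80)
    for c,s in blobs(bl,60,9000):print('blue',c.round(1),s,ray(*c,K,R,t,.05).round(4))
E
```

```text
wrist0 338.367052836437
red [105.9  36.4] [  80   16   52   41 1783] [0.5912 0.1209 0.052 ] depthpt [0.5909 0.121  0.0513]
red [ 90.9 111.7] [ 89 110   5   5  20] [0.5724 0.0573 0.0575] depthpt [0.5717 0.0572 0.0562]
red [ 94.  170.8] [ 92 169   5   5  19] [0.5682 0.0027 0.0575] depthpt [0.568  0.0027 0.0572]
red [ 13.  241.8] [   0  180   36   99 1747] [ 0.4728 -0.0724  0.052 ] depthpt [ 0.4649 -0.0768  0.042 ]
red [ 96.9 225.1] [ 95 224   5   4  15] [ 0.5639 -0.0521  0.0575] depthpt [ 0.5632 -0.0526  0.0561]
yel [185.1 284.8] [166 265  41  42 944] [ 0.652  -0.1081  0.075 ]
blue [388.  109.4] [ 355   57  104  102 2399] [0.8439 0.0588 0.05  ]
blue [193.6 118.5] [ 173   97   42   44 1666] [0.6638 0.0507 0.05  ]
scene0 369.0223155777536
red [175.5  56.9] [174  47   4  20  46] [-0.3092 -0.2038  0.052 ]
red [ 10.2 157.1] [  0 152  16  13  63] [ 0.224  -0.7689  0.052 ]
red [233.2 182.9] [216 176  36  15 258] [ 0.4722 -0.0694  0.052 ]
red [302.7 203.8] [297 198  12  13 118] [0.5926 0.1193 0.052 ]
red [ 99.3 238.6] [ 79 231  41  16 214] [ 0.6063 -0.4592  0.052 ]
red [308.  264.7] [307 263  
[... 344 characters left out ...]
0.8718 0.0688 0.05  ]
side0 490.6583186109408
red [181.6 178.6] [181 177   2   5   8] [ 0.871  -0.0127  0.052 ]
red [285.1 190.8] [282 180   7  22 136] [ 0.4576 -0.0461  0.052 ]
red [241.3 218. ] [235 215  13   8  73] [0.5911 0.125  0.052 ]
red [508.4 237.6] [503 230   9  14  74] [-0.3745 -0.0139  0.052 ]
red [ 48.4 275.7] [   9  242   80   70 4242] [1.1626 0.5168 0.052 ]
red [496.3 276.5] [481 272  31  10 161] [-0.3165  0.1676  0.052 ]
yel [299.3 123.2] [277 115  46  17 687] [ 0.4684 -0.4284  0.075 ]
yel [240.1 167.8] [236 163  10  11  81] [ 0.6534 -0.1041  0.075 ]
blue [181.8 194.6] [172 175  20  35 345] [0.844  0.0658 0.05  ]
blue [226.8 200.1] [222 196  11   9  71] [0.667  0.0516 0.05  ]
```

```bash
cat >> h.py <<'E'
from scipy.spatial.transform import Rotation as Rot
YAW=-0.078
ex=np.array([np.cos(YAW),np.sin(YAW)]);ey=np.array([-np.sin(YAW),np.cos(YAW)])
Q=(Rot.from_euler('z',YAW)*Rot.from_euler('x',np.pi)).as_quat()
# near spots, from red dots; board frame
org=np.array([0.5682,0.0027])+0.0030*ey   # switch2 dot is at board y=-3 mm, x=-54
def near(y,dx=0): return org+(y/1000)*ey+dx*ex
def press(rig,y,dx=-0.005,zmin=0.0515,tag=''):
    p=near(y,dx)
    rig.move_l([*p,0.066],Q,feed=0.15); rig.wait(0.15)
    f0=np.array(rig.state()['ft_force']);pk=0;log=[]
    z=0.062
    while z>=zmin-1e-6:
        rig.move_l([*p,z],feed=0.03)
        s=rig.state();f=s['ft_force'][2]-f0[2];log.append((round(s['eef_pos'][2]*1e3,1),round(f,1)))
        pk=max(pk,f)
        if f>12: print('stop force');break
        if pk>1.0 and f<0.4*pk and z<0.0565: print('snap');break
        z-=0.001
    print(tag,log)
    rig.move_l([*p,0.08],feed=0.15);print('t',rig.state()['t'])
E
python3 - <<'E'
import rig
from rig import *
from h import *
im,d,K,R,t=load("wrist0.npz")
for y in(117,52,-3,-58,-113):print(y,near(y).round(4))
move_gripper(0.0)
goto([*near(117,-.005),0.12],Q)
p=camera_params("wrist");im,d=read_camera("wrist");cv2.imwrite("pics/w1.png",im[:,:,::-1])
s=state();print(s['t'],s['eef_pos'],s['ft_force'],s['grip_width'])
E
```

```text
117 [0.5776 0.1223]
52 [0.5725 0.0575]
-3 [0.5682 0.0027]
-58 [ 0.5639 -0.0521]
-113 [ 0.5596 -0.107 ]
1.8667 [0.57559669 0.12160014 0.12113354] [-0.66357921  0.64737512  0.31731176] 2.0291242999104958e-05
```

View pics/w1.png

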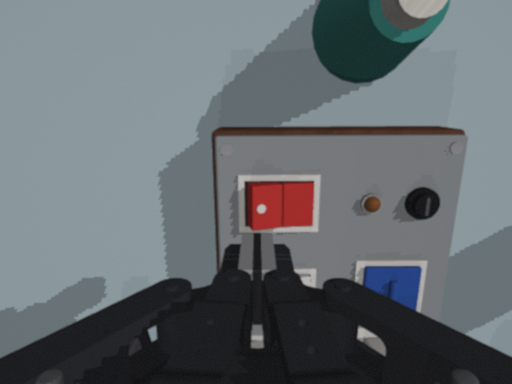

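The board edges line up with the tool. The shut fingertips (257,240) sit just in front of the main rocker's dot (261,208), as planned. I'll press main next.

```bash
python3 - <<'E'
import rig
from h import *
press(rig,117,dx=-0.003,tag='main')
im,d=rig.read_camera("wrist");cv2.imwrite("pics/w2.png",im[:,:,::-1])
E
```

```text
snap
main [(np.float64(62.2), np.float64(-0.6)), (np.float64(61.0), np.float64(-0.8)), (np.float64(59.9), np.float64(0.0)), (np.float64(58.9), np.float64(-0.2)), (np.float64(58.2), np.float64(2.8)), (np.float64(56.9), np.float64(3.2)), (np.float64(55.8), np.float64(0.9))]
t 4.6167
```

View pics/w2.png

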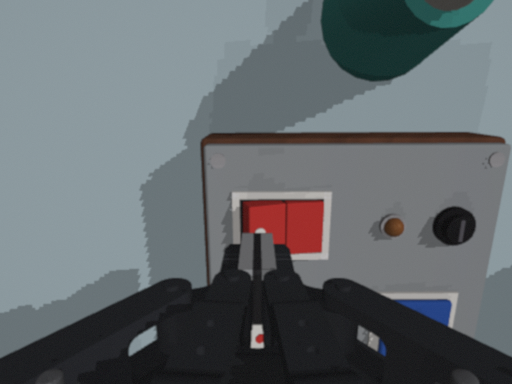

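The rocker at (285,228) is partly hidden by the fingertip, so I can't confirm it snapped. I'll rise and check its tilt from depth.

```bash
cat >> h.py <<'E'
def ends(rig,ys,fn):
    p=rig.camera_params("wrist");K,R,t=[np.array(p[k],float) for k in("camera_matrix","R","t")]
    im,d=rig.read_camera("wrist");cv2.imwrite(fn,im[:,:,::-1])
    for y in ys:
        o=[]
        for dx in(-.004,0,.006,.022,.028):
            X=np.array([*near(y,dx),.053]);c=K@(R@X+t);u,v=c[:2]/c[2]
            if not(2<u<509 and 2<v<381): o.append(None);continue
            u,v=int(round(u)),int(round(v));dd=np.median(d[v-1:v+2,u-1:u+2])
            P=R.T@(np.linalg.inv(K)@np.array([u,v,1])*dd-t);o.append(float(round(P[2]*1e3,1)))
        print(y,o,'(near..far mm)')
E
python3 - <<'E'
import rig
from h import *
rig.move_l([*near(100,-.005),0.13],Q,feed=.2);rig.wait(.1)
ends(rig,(117,52),"pics/w3.png")
E
```

```text
117 [57.0, 56.2, 53.9, 49.5, 49.1] (near..far mm)
52 [164.6, 165.1, 165.1, 50.8, 49.5] (near..far mm)
```

View pics/w3.png

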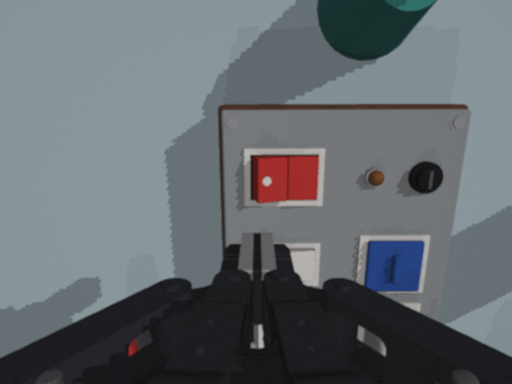

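It didn't snap: the near end still reads 57 mm and the far end 49, so the force drop was noise. I'll press again down to a set depth with only a force cap, then check the depth.

```bash
sed -i "s/^        if pk>1.0.*$/        if pk>2.0 and f<0.6 and z<0.0535: print('snap');break/" h.py; python3 - <<'E'
import rig
from h import *
press(rig,117,dx=-0.003,zmin=0.0510,tag='main')
rig.move_l([*near(100,-.005),0.13],Q,feed=.25);rig.wait(.1)
ends(rig,(117,52),"pics/w4.png")
E
```

```text
snap
main [(np.float64(62.2), np.float64(1.1)), (np.float64(61.0), np.float64(0.6)), (np.float64(59.9), np.float64(0.3)), (np.float64(58.9), np.float64(1.2)), (np.float64(58.2), np.float64(2.6)), (np.float64(56.9), np.float64(4.0)), (np.float64(55.8), np.float64(2.1)), (np.float64(54.9), np.float64(0.4)), (np.float64(53.9), np.float64(0.5)), (np.float64(52.9), np.float64(0.7)), (np.float64(51.9), np.float64(0.1))]
t 9.0917
117 [50.2, 49.9, 50.9, 55.4, 57.5] (near..far mm)
52 [165.3, 164.7, 165.0, 50.1, 49.3] (near..far mm)
```

View pics/w4.png

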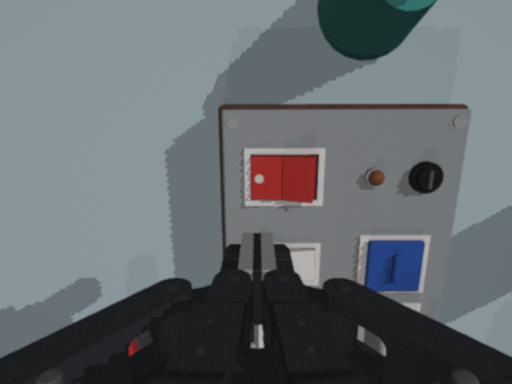

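Main is on: near end 50 mm, far end 57.5, and the pivot at (282,178) has flipped. Next I hover over switch4 and look before pressing, because the tumbler is nearby.

```bash
python3 - <<'E'
import rig
from h import *
im,d,K,R,t=load("scene0.npz");print('tumbler',ray(180,217,K,R,t,.085))
rig.move_l([*near(-130,-.005),0.13],feed=.25);rig.wait(.1)
ends(rig,(-113,-58,-3),"pics/w5.png")
E
```

```text
tumbler [ 0.59941336 -0.23543566  0.085     ]
-113 [57.2, 56.7, 54.3, 49.7, 49.2] (near..far mm)
-58 [57.6, 56.0, 53.9, 50.3, 49.6] (near..far mm)
-3 [None, None, None, None, None] (near..far mm)
```

View pics/w5.png

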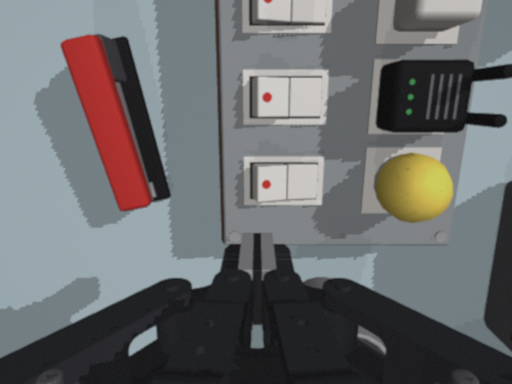

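Switch4 (dot at 266,184) is in front of the lamp and switch3 (dot at 267,98) is in front of the repeater. The tumbler is 9 cm clear. I'll press switch4.

```bash
python3 - <<'E'
import rig
from h import *
press(rig,-113,dx=-0.003,zmin=0.0520,tag='sw4')
rig.move_l([*near(-130,-.005),0.13],Q,feed=.25);rig.wait(.1)
ends(rig,(-113,-58),"pics/w6.png")
E
```

```text
snap
sw4 [(np.float64(62.2), np.float64(0.3)), (np.float64(61.0), np.float64(-0.5)), (np.float64(59.9), np.float64(0.3)), (np.float64(58.9), np.float64(-0.9)), (np.float64(58.2), np.float64(2.5)), (np.float64(56.9), np.float64(2.9)), (np.float64(55.8), np.float64(2.2)), (np.float64(54.9), np.float64(0.3)), (np.float64(53.9), np.float64(0.3)), (np.float64(52.9), np.float64(0.1))]
t 14.425
-113 [49.8, 49.8, 50.7, 55.5, 57.2] (near..far mm)
-58 [57.2, 56.6, 53.9, 50.1, 49.4] (near..far mm)
```

Switch4 is on and switch3 is still off. Now switch3.

```bash
python3 - <<'E'
import rig
from h import *
press(rig,-58,dx=-0.003,zmin=0.0520,tag='sw3')
rig.move_l([*near(-120,-.005),0.15],Q,feed=.25);rig.wait(.1)
ends(rig,(-113,-58,-3,52),"pics/w7.png")
rig.move_l([*near(-20,-.01),0.24],feed=.25);rig.wait(.1)
ends(rig,(117,52,-3,-58),"pics/w8.png")
im,d=rig.read_camera("scene");cv2.imwrite("pics/scene1.png",im[:,:,::-1]);print(rig.state()['t'])
E
```

```text
snap
sw3 [(np.float64(62.0), np.float64(1.1)), (np.float64(61.0), np.float64(0.2)), (np.float64(59.9), np.float64(0.2)), (np.float64(58.9), np.float64(0.7)), (np.float64(58.2), np.float64(3.7)), (np.float64(56.9), np.float64(4.6)), (np.float64(55.8), np.float64(3.3)), (np.float64(54.9), np.float64(1.8)), (np.float64(54.0), np.float64(0.3)), (np.float64(52.9), np.float64(0.0))]
t 18.7417
-113 [50.3, 49.9, 51.0, 55.4, 57.3] (near..far mm)
-58 [50.4, 50.2, 50.8, 55.4, 57.2] (near..far mm)
-3 [57.3, 56.3, 53.8, 49.9, 49.0] (near..far mm)
52 [None, None, None, None, None] (near..far mm)
117 [49.5, 50.1, 51.1, 55.2, 57.4] (near..far mm)
52 [57.1, 56.2, 53.9, 49.9, 49.3] (near..far mm)
-3 [56.7, 56.6, 53.7, 50.6, 49.8] (near..far mm)
-58 [50.9, 49.9, 51.1, 56.2, 57.6] (near..far mm)
20.3083
```

View pics/w8.png

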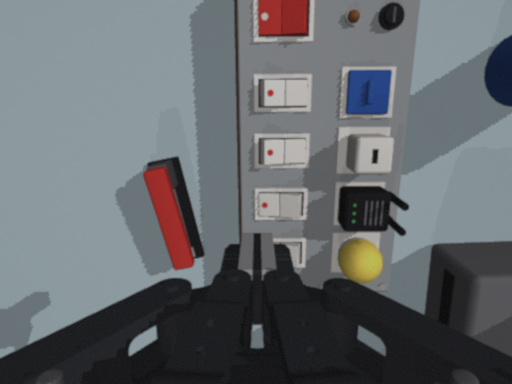

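View pics/scene1.png

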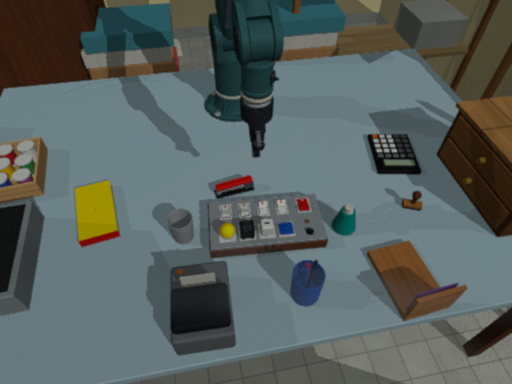

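Main (283,15), switch3 (280,205) and switch4 are on. Switch1 and switch2 are off with their plugs in place. In the scene view the stapler (235,186), tumbler (180,225) and cone (345,219) haven't moved, and the arm is clear. I'm handing in.

```bash
python3 -c "
import rig;print(rig.state()['t']);rig.sign_off()"
```

```text
20.3083
the job is handed in; nothing more can be done
```

The job is done and handed in at 20.3 s. With the shut fingertips I switched on the red main first, then switch4 in front of the lamp, then switch3 in front of the repeater.

- **Main switch:** it took two presses. I stopped the first one early because of a noisy force reading. A depth check showed the rocker was still off, so I pressed it again before going on.
- **Forces:** the presses measured at most about 4.6 N.
- **Final depth check:** the near ends of main, switch3 and switch4 are down (about 50 mm, far ends about 57 mm). Switch1 and switch2 are still off (near ends about 57 mm).
- **Surroundings:** the last pictures show every plug in its socket and the loose things where they were. The arm was clear of the board. No final check failed.

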